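Dial the tube dispenser to the fitting hole and tip it

TASK

Two capped sample tubes stand in the tipping dispenser. While its drum is still upright, turn the dial on top until the hole that just fits the tubes (the middle one of its three sizes, not the small or the large one) is over the mouth at the index mark, then push the roller bar at the drum's rear so that it tips right over and both tubes slide out into the catch tray. Leave the drum tipped, the dial on that hole and both tubes lying in the tray, and do not shift the tray or disturb the petri dish, the marker or the tape roll.

Things in the scene. Friction and masses are not known exactly. Their poses are not given: they have to be found in the camera images.
- dispenser: Fixed grey stand: base 190 mm (x) by 120 mm (y -38 to +82 mm), 10 mm thick; two uprights at x = +-82 mm, 12 mm thick, 50 mm in y, up to 235 mm high; a steel chute down into the tray. Origin on the worktop below the trunnion axis, which runs along its x, 210 mm up. Its -y axis points to the side to which the drum tips and where the tray stands; +y is the rear, with the push bar.
- drum (a joint): Tipping angle about the trunnion axis. 0 = upright against a stop (start), 2.53 = fully over to the stand's -y side, mouth 55 degrees below level. It rubs (0.22 N m), is damped and top-heavy: 4 to 10 N on the bar starts it, and once it leans 0.35 rad it falls over by itself in 2 to 3 s and stays. The drum is a clear magazine, inside 24 x 50 mm, 122 mm deep, under a 122 mm collar.
- dial (a joint): Angle of the dial on the drum's top, about the drum's long axis, counter-clockwise from above; range -0.35 to 2.75, start 0.6 to 2.6. 0 = middle-sized hole exactly over the mouth; 1.257 = small hole there; 2.513 = large hole there. The tubes need it within 0.12 rad of 0. It turns against 0.05 N m (1 N at the post) and stays where it is left.
- dial_centre (a point): Centre of the dial's upper face, 292 mm above the worktop while the drum is upright. The dial is an aluminium disc of 128 mm diameter, 6 mm thick, level while the drum is upright, with three holes of 15, 34 and 44 mm diameter 36 mm from its centre (from above, clockwise: middle, small, large, 72 degrees apart), a flat hub screw 3 mm high and a finger post.
- post (a point): Middle of the dial's finger post (15 mm above the dial's face): black upright peg, 14 mm diameter, 30 mm high above the face, 52 mm from the dial's centre. With the dial at angle a it lies 80 degrees + a counter-clockwise of the stand's +x axis. It can be pushed sideways either way with closed fingers from above.
- hole_medium (a point): Centre, at the upper face of the dial, of the middle-sized hole, 34 mm diameter: the one that just fits the tubes (caps 22 mm).
- hole_small (a point): Centre, at the upper face of the dial, of the small hole, 15 mm diameter.
- hole_large (a point): Centre, at the upper face of the dial, of the large hole, 44 mm diameter.
- mouth (a point): Point on the drum, level with the dial's upper face, 36 mm from the dial's axis on the stand's -y side, over which the chosen hole must stand. A small dark block on the collar's edge, the index mark, points to it.
- push_bar (a point): Middle of the push bar at the drum's rear (+y): a grey sleeve, 18 mm thick, 46 mm long, rolling freely on a steel bow, parallel to the stand's x, 72 mm behind the drum's axis, 272 mm above the worktop while upright, just outside the dial's edge. Push it level and slowly toward the stand's -y for 50 mm; it rises 30 mm over that, so start with the fingertips 10 to 20 mm below its middle.
- catch_tray: Loose white open tray, 170 mm (x) by 240 mm (y) by 45 mm high, wall and floor 4 to 5 mm, 0.9 kg, on the worktop on the stand's -y side, already where the tubes will land; its x, y axes nearly parallel to the stand's. Origin at the centre of its underside.
- tube_a_centre (a point): Centre (half-way up) of a capped conical sample tube, 118 mm long, body 16 mm and cap 22 mm diameter, 30 g. It starts upright in the magazine, nearer to the mouth side.
- tube_b_centre (a point): The same for the second, equal tube, which starts beside the first, nearer to the drum's axis.
- petri_dish: Bystander: closed petri dish, 66 mm diameter, 16 mm high, on the worktop behind the stand. Origin at the centre of its underside.
- marker: Bystander: marker pen, 132 mm long, 12 mm thick, lying on the worktop on the robot's side of the stand. Origin at the centre of its underside.
- tape: Bystander: roll of tape, 66 mm diameter, 19 mm high, lying on the worktop on the robot's side of the tray. Origin at the centre of its underside.

How it is judged:
By the outcome, as a careful person would: the job done as asked, in the order asked, and still so for the second after the job is handed in, with the robot touching nothing.
It also fails if it takes over 58 s, if anything falls off the work surface, if the arm or the gripper's body presses on something with over 40 N, if the wrist force passes 120 N, or if a joint passes its speed limit or range.

ROBOT

A 6-joint arm with a two-finger parallel gripper is mounted at the origin on a cart in front of the work surface, level with it; the furniture and walls round the work are solid. World frame = base frame: x ahead of the robot, y to its left, z up, the work surface at z = 0. Lengths are in m, angles in degrees, forces in N, time in s.
With the tool pointing down it reaches from about 0.35 to 0.875 m from the base axis. Payload 4.2 kg.
Tool frame: the origin (TCP) lies at the very end of the fingers, on their centre line; the grasp point (between the pads) lies 19 mm behind it; z points along the fingers, y is the line along which they close (so a half turn about z gives the same grasp; the last joint's range is limited). The gripper opens to 87 mm and grips with 3 to 60 N. Pads are 19 mm wide; open, the fingers measure 117 mm over their backs; the gripper's body (75 mm by 190 mm) begins 51 mm behind the grasp point.
Start: joints at [79.217, 22.042, 0.453, 0, -68.411, -14.817], TCP at [0.27, 0.564, 0.223] pointing down, gripper open.
Joint ranges: [-179.83, 179.83], [-69.29, 118.12], [-61.27, 80.66], [-181.25, 117.63], [-171.15, -9.14], [-177.46, 177.46]. Speed limits (degrees/s): [159.86, 159.86, 180, 180, 180, 180].

INTERFACE

Orientations are given as a 3x3 rotation matrix whose columns are the frame's x, y, z axes.
In Python, from station import sense, optics, r gives the robot as it stands. The module is installed in compiled form; this text tells all that it offers.
- The arm moves only by the shell command python3 -m pendant 'ROWS' [OPENING]. ROWS is JSON, a list that holds one entry, the list of rows, each a list of 4 numbers: the shift along the tool's x, y, z normalised to -1 to 1, where 1 is 100 mm, then the turn about the tool's z normalised to -1 to 1, where 1 is 2 rad. A call has 1 to 8 rows; each row is the pose to reach, as a shift and turn from the pose commanded when the call began, along the tool's axes at that moment; what a row does not reach only later rows make up. A row lasts 1/10 s, in which the tool goes at most 50 mm and 8.59 degrees, less where a joint would pass 70% of its speed; a pose out of reach is approached as far as the arm can. A call with a number of a shift or a turn outside -1 to 1 is refused whole. A call with a gripper value outside its range is refused whole. OPENING is the closure, from 0 (fully open) to 1 (shut), set as the call begins (- or left out, the last holds). The fingers move at their own pace and stop on an object; the grip force is fixed at half the most. Time passes only in rows, so rows that repeat a pose let the fingers close. It gives the time, the measured TCP pose, the force, the opening and the grip force at its end, in the units of the state.
- sense(): the state, without advancing time (a new reading comes with each control period).
- optics.capture(name): name is "scene" or "top"; returns the picture (420x560x3 uint8, red, green, blue); there is no depth.
- optics.get_calibration(name): a dict with "camera_matrix" (3x3 intrinsics, pixels), "camera_from_world" (4x4, takes a point from world to camera coordinates). Camera axes: x right, y down, z forward; pixel columns grow to the right and rows downward; lengths in m; the calibration is good to about 2 mm. A picture is of the moment at which its call begins. get_calibration takes no time and is no camera call.
- r.finish_job(): hands the job in; it is judged then, once.
The state is a dict: "time_s": time; "joints": joint angles; "joint_velocities": joint speeds; "effort": joint torques, N m; "tcp_pos": TCP position; "ee_rot": TCP orientation; "wrist_force": force on the tool from outside, world axes, zero at the start; "moment": the same for the moment, N m; "gripper_width": opening from 0.0 (shut) to 1.0 (fully open); "gripper_force": force on a finger pad.
Only numpy, scipy, OpenCV 4.12 (cv2) and the standard library are available. Lean on these libraries where they do the work, as an engineer would, in place of code of your own. Each camera call takes 0.05 s, during which the arm holds its last target. There are 200 camera calls.

## Working session

There is one attempt and no reset: what is moved stays moved. The work goes in short steps, Python scripts to look and compute and a shell command to move; the robot and the scene stay as the last step left them, time stands still between calls to the robot, and variables do not carry over. Pictures are saved under pics/ and viewed, at most 14 in all, crops included, and the job is handed in when it is done.

```bash
mkdir -p pics
python3 - <<'E'
from station import sense,optics,r
import cv2
for n in("scene","top"):
    cv2.imwrite(f"pics/{n}0.png",optics.capture(n)[:,:,::-1])
    c=optics.get_calibration(n);print(c["camera_matrix"],c["camera_from_world"])
s=sense();print(s["time_s"],s["tcp_pos"],s["ee_rot"],s["wrist_force"],s["gripper_width"])
E
```

```text
[[410.89411571   0.         279.70869297]
 [  0.         410.89411571 208.42435718]
 [  0.           0.           1.        ]] [[ 0.43691521 -0.89925529 -0.02109549 -0.09302789]
 [-0.5780318  -0.262721   -0.77256516  0.47564167]
 [ 0.68919108  0.34973933 -0.63458495  0.60556389]
 [ 0.          0.          0.          1.        ]]
[[380.06188622   0.         277.45901228]
 [  0.         380.06188622 207.33253423]
 [  0.           0.           1.        ]] [[ 0.00153598 -0.99996305 -0.00845813  0.16197426]
 [-0.99866356 -0.00109692 -0.05167107  0.50963242]
 [ 0.05165989  0.0085262  -0.99862834  1.02197803]
 [ 0.          0.          0.          1.        ]]
0.1 [0.26981934 0.56317501 0.22159976] [[ 9.01744926e-01 -4.32267890e-01 -7.47822751e-04]
 [-4.32268528e-01 -9.01743212e-01 -1.76027998e-03]
 [ 8.65684222e-05  1.91058378e-03 -9.99998171e-01]] [-0.63125046 -0.42461764 -0.50730631] 1.0012042549295301
```

View pics/scene0.png

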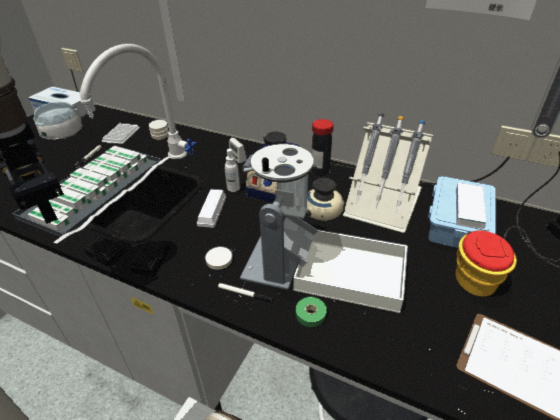

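View pics/top0.png

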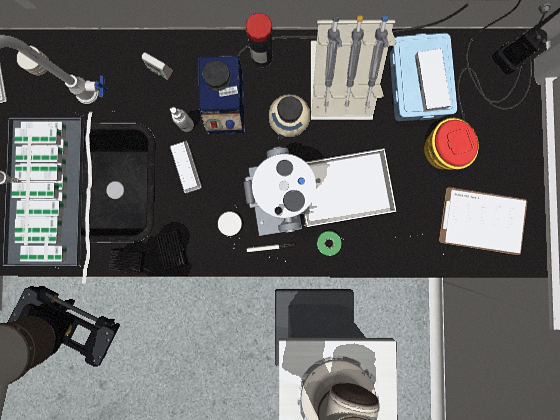

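Run:
```python
import cv2
a=cv2.imread("pics/top0.png")[140:250,235:345];b=cv2.imread("pics/scene0.png")[135:235,235:335]
f=lambda i:cv2.resize(i,(400,400),interpolation=cv2.INTER_CUBIC)
cv2.imwrite("pics/crop0.png",cv2.hconcat([f(a),f(b)]))
```

```text
(no output)
```

View pics/crop0.png

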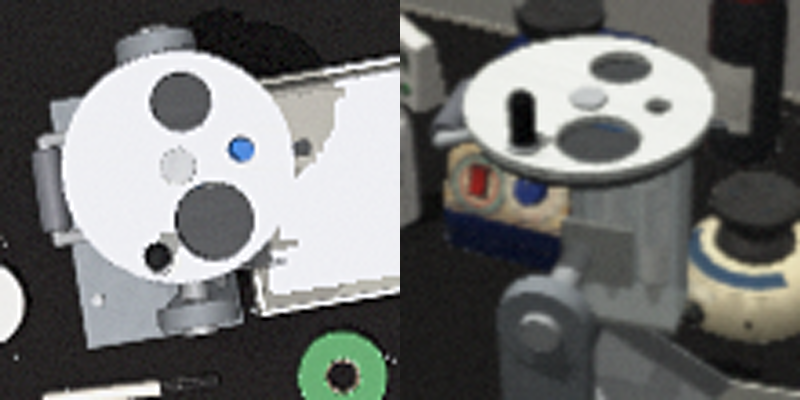

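```bash
cat > h.py <<'E'
import numpy as np
from station import sense,optics,r
def back(n,uv,z):
    c=optics.get_calibration(n);K=c["camera_matrix"];T=np.array(c["camera_from_world"]);R=T[:3,:3];t=T[:3,3]
    d=R.T@np.linalg.inv(K)@[uv[0],uv[1],1];o=-R.T@t
    return o+d*(z-o[2])/d[2]
def proj(n,p):
    c=optics.get_calibration(n);T=np.array(c["camera_from_world"]);q=c["camera_matrix"]@(T[:3,:3]@p+T[:3,3]);return q[:2]/q[2]
E
python3 - <<'E'
from h import *
s=110/400
P={k:back("top",(235+u*s-.4,140+v*s-.4),z) for k,(u,v,z) in dict(c=(179,167,.295),med=(181,101,.292),small=(241,149,.292),large=(214,220,.292),post=(157,257,.322),bar=(47,192,.272),mark=(302,147,.29),up1=(153,45,.235),up2=(200,310,.235)).items()}
for k,p in P.items():
    d=p-P['c'];print(k,p.round(4),np.hypot(*d[:2]).round(4),np.degrees(np.arctan2(d[1],d[0])).round(1))
s=.25
print(back("scene",(235+589*s-100-.4,135+98*s-.4),.295)) 
print(back("scene",(235+(522-400)*s-.4,135+98*s-.4),.322))
E
```

```text
c [0.5384 0.1476 0.295 ] 0.0 0.0
med [0.5752 0.1465 0.292 ] 0.0369 -1.7
small [0.5486 0.1135 0.292 ] 0.0356 -73.2
large [0.5095 0.1284 0.292 ] 0.0347 -146.3
post [0.4878 0.1594 0.322 ] 0.0519 166.9
bar [0.5267 0.2219 0.272 ] 0.0752 98.9
mark [0.55   0.0798 0.29  ] 0.0688 -80.2
up1 [0.6177 0.1626 0.235 ] 0.0807 10.7
up2 [0.4605 0.1348 0.235 ] 0.0789 -170.6
[0.53670693 0.14553292 0.295     ]
[0.48567488 0.15622508 0.322     ]
```

The top view crop shows the dial centre at about pixel (284, 186). The small hole (blue cap visible through it) is nearly at the index mark, the medium hole is toward +x and the post is on the robot's side. That puts the stand yaw at about 9.6° and the dial at about 1.37 rad. The dial therefore needs about 79° clockwise, moving the post from 168° to 90°. I'll approach high with the gripper closed.

```bash
python3 -m pendant '[[[0.2,0.15,-0.4,0],[0.5,0.4,-0.8,0],[0.8,0.65,-1,0],[0.95,0.76,-1,0],[0.95,0.76,-1,0]]]' 1
python3 -m pendant '[[[0.3,0.25,-0.2,0],[0.6,0.5,-0.4,0],[0.95,0.76,-0.4,0],[0.95,0.76,-0.4,0]]]'
python3 -m pendant '[[[0.3,0.25,0,0],[0.6,0.5,0,0],[0.95,0.76,0,-0.12],[0.95,0.76,0,-0.12]]]'
python3 - <<'E'
from h import *
s=sense();print(s["time_s"],s["tcp_pos"],s["ee_rot"].round(3) if hasattr(s["ee_rot"],'round') else s["ee_rot"],s["joints"])
R=np.array(s["ee_rot"]);print((R.T@(np.array([.4794,.1232,.36])-s["tcp_pos"]))*10, np.degrees(np.arctan2(R[1,0],R[0,0])))
E
```

```text
time_s: 0.6
tcp_pos: [0.3235, 0.4521, 0.3233]
ee_rot: [[0.901, -0.434, -0.0], [-0.434, -0.901, 0.001], [-0.001, -0.001, -1.0]]
wrist_force: [0.6, 0.4, -0.5]
gripper_width: 0.629
gripper_force: 0.0
time_s: 1.0
tcp_pos: [0.3766, 0.3419, 0.3622]
ee_rot: [[0.9, -0.435, -0.001], [-0.435, -0.9, -0.001], [-0.0, 0.001, -1.0]]
wrist_force: [-1.0, 0.5, -0.7]
gripper_width: 0.267
gripper_force: 0.0
time_s: 1.4
tcp_pos: [0.4292, 0.2329, 0.361]
ee_rot: [[0.979, -0.204, -0.002], [-0.204, -0.979, -0.002], [-0.002, 0.003, -1.0]]
wrist_force: [-0.7, 0.2, -0.3]
gripper_width: 0.013
gripper_force: 0.0
1.4 [0.42921024 0.23294947 0.36095498] [[ 0.979 -0.204 -0.002]
 [-0.204 -0.979 -0.002]
 [-0.002  0.003 -1.   ]] [ 4.75856270e+01  4.51328744e+00 -3.15873925e+00 -7.83462573e-03
 -8.25136472e+01  3.06566800e+01]
[0.71504252 0.97215316 0.01092784] -11.7588641049525
```

```bash
python3 -m pendant '[[[0.3,0.4,0,0],[0.6,0.8,0,0],[0.72,0.97,0,0],[0.72,0.97,0,0],[0.72,0.97,0.3,0],[0.72,0.97,0.57,0],[0.72,0.97,0.57,0]]]'
python3 - <<'E'
from h import *
import cv2
a=optics.capture("top")[140:250,235:345];b=optics.capture("scene")[135:235,235:335]
f=lambda i:cv2.resize(i,(400,400),interpolation=cv2.INTER_CUBIC)
cv2.imwrite("pics/c1.png",cv2.hconcat([f(a),f(b)])[:,:,::-1])
s=sense();R=np.array(s["ee_rot"]);p=np.array(s["tcp_pos"]);c=np.array([.5376,.1466])
print(p,R.round(3))
az0=np.degrees(np.arctan2(R[1,0],R[0,0]))
for ph in range(168,86,-6):
    a=np.radians(ph);e=np.array([np.cos(a),np.sin(a)]);t=np.array([-e[1],e[0]])
    q=np.r_[c+.052*e+.022*t,.303];print(ph,(R.T@(q-p)*10).round(2),round(np.radians(az0-(ph-180))/2,2))
E
```

```text
time_s: 2.1
tcp_pos: [0.4765, 0.1257, 0.3006]
ee_rot: [[0.979, -0.204, -0.01], [-0.204, -0.979, -0.004], [-0.009, 0.006, -1.0]]
wrist_force: [-0.7, 0.2, -0.4]
gripper_width: 0.004
gripper_force: 0.0
[0.47914182 0.12614972 0.30535636] [[ 0.979 -0.204 -0.001]
 [-0.204 -0.979 -0.001]
 [-0.001  0.001 -1.   ]]
168 [ 0.01 -0.1   0.02] 0.0
162 [-0.01 -0.16  0.02] 0.05
156 [-0.02 -0.21  0.02] 0.11
150 [-0.03 -0.27  0.02] 0.16
144 [-0.03 -0.33  0.02] 0.21
138 [-0.03 -0.39  0.02] 0.26
132 [-0.02 -0.45  0.02] 0.32
126 [-0.   -0.51  0.02] 0.37
120 [ 0.02 -0.56  0.02] 0.42
114 [ 0.05 -0.61  0.02] 0.47
108 [ 0.08 -0.66  0.02] 0.53
102 [ 0.12 -0.71  0.02] 0.58
96 [ 0.16 -0.75  0.02] 0.63
90 [ 0.21 -0.78  0.02] 0.68
```

View pics/c1.png

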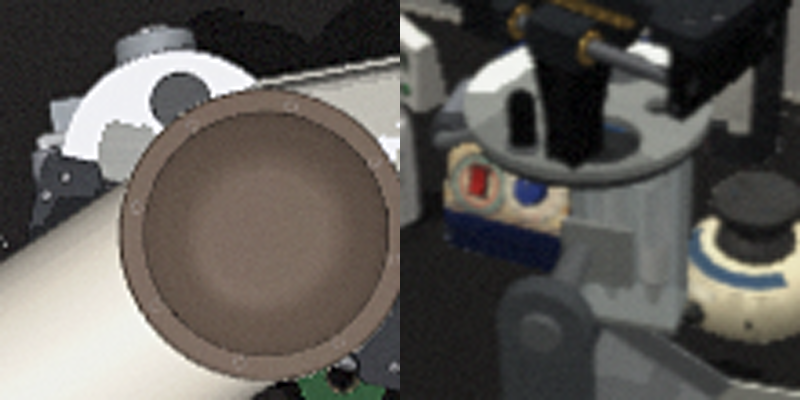

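The scene view shows the closed fingers at (570, 130) in the crop, just on the ccw side of the post at (522, 120), clear of the dial. Next I push along the arc.

```bash
python3 -m pendant '[[[0,-0.1,0.02,0],[-0.01,-0.16,0.02,0.05],[-0.02,-0.21,0.02,0.11],[-0.03,-0.27,0.02,0.16],[-0.03,-0.33,0.02,0.21],[-0.03,-0.39,0.02,0.26],[-0.02,-0.45,0.02,0.32],[-0.02,-0.45,0.02,0.32]]]'
python3 - <<'E'
from h import *
import cv2
b=optics.capture("scene")[135:235,235:335]
cv2.imwrite("pics/c2.png",cv2.resize(b,(400,400),interpolation=cv2.INTER_CUBIC)[:,:,::-1])
s=sense();R=np.array(s["ee_rot"]);p=np.array(s["tcp_pos"]);c=np.array([.5376,.1466])
az0=np.degrees(np.arctan2(R[1,0],R[0,0]));print(p,az0,s["wrist_force"])
for ph in range(132,80,-6):
    a=np.radians(ph);e=np.array([np.cos(a),np.sin(a)]);t=np.array([-e[1],e[0]])
    q=np.r_[c+.052*e+.022*t,.303];print(ph,(R.T@(q-p)*10).round(2),round(np.radians(az0-(ph-180))/2,2))
E
```

```text
time_s: 3.0
tcp_pos: [0.487, 0.1711, 0.3046]
ee_rot: [[0.663, -0.748, 0.002], [-0.748, -0.663, 0.001], [0.0, -0.002, -1.0]]
wrist_force: [-0.0, -0.5, -0.3]
gripper_width: 0.004
gripper_force: 0.0
[0.48690965 0.17080032 0.30446205] -48.323649222008456 [ 0.02102961 -0.2042648   0.10953301]
132 [-0.    0.01  0.01] -0.0
126 [-0.02 -0.05  0.01] 0.05
120 [-0.04 -0.11  0.01] 0.1
114 [-0.04 -0.17  0.01] 0.15
108 [-0.05 -0.23  0.02] 0.21
102 [-0.04 -0.28  0.02] 0.26
96 [-0.03 -0.34  0.02] 0.31
90 [-0.02 -0.4   0.02] 0.36
84 [ 0.01 -0.45  0.02] 0.42
```

View pics/c2.png

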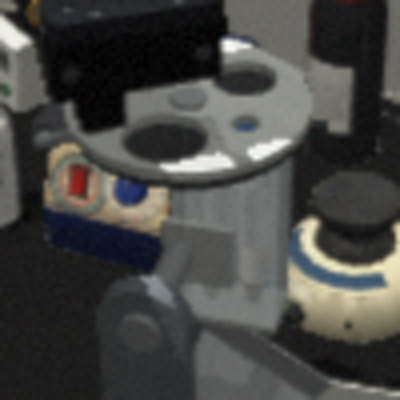

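The dial is turning as intended: large hole at (165, 141), small at (246, 123) and medium at (243, 79) in the crop. I'll continue.

```bash
python3 -m pendant '[[[-0.02,-0.05,0.01,0.05],[-0.04,-0.11,0.01,0.1],[-0.04,-0.17,0.01,0.15],[-0.05,-0.23,0.02,0.21],[-0.04,-0.28,0.02,0.26],[-0.03,-0.34,0.02,0.31],[-0.02,-0.4,0.02,0.36],[-0.02,-0.4,0.02,0.36]]]'
python3 - <<'E'
from h import *
import cv2
b=optics.capture("scene")[135:235,235:335]
cv2.imwrite("pics/c3.png",cv2.resize(b,(600,600),interpolation=cv2.INTER_CUBIC)[:,:,::-1])
s=sense();R=np.array(s["ee_rot"]);p=np.array(s["tcp_pos"]);c=np.array([.5367,.1455])
az0=np.degrees(np.arctan2(R[1,0],R[0,0]));print(p,az0,s["wrist_force"])
for n,u,v in(("large",165,141),("small",246,123),("med",243,79)):
    d=back("scene",(235+u/4-.4,135+v/4-.4),.292)[:2]-c;print(n,np.hypot(*d),np.degrees(np.arctan2(d[1],d[0])))
for ph in range(96,76,-3):
    a=np.radians(ph);e=np.array([np.cos(a),np.sin(a)]);t=np.array([-e[1],e[0]])
    q=np.r_[np.array([.5376,.1466])+.052*e+.022*t,.303];print(ph,(R.T@(q-p)*10).round(2),round(np.radians(az0-(ph-180))/2,2))
E
```

```text
time_s: 3.85
tcp_pos: [0.5155, 0.1982, 0.3018]
ee_rot: [[0.006, -1.0, 0.001], [-1.0, -0.006, 0.001], [-0.001, -0.001, -1.0]]
wrist_force: [0.2, -0.2, 0.0]
gripper_width: 0.003
gripper_force: 0.0
[0.51535242 0.1980114  0.30189474] -89.55898596899672 [ 0.11802703 -0.30105715  0.12085409]
large 0.03629548964970124 -173.5889664923452
small 0.03445840194273998 -98.34273146828042
med 0.035811962440199734 -26.018431498584405
96 [ 0.02  0.05 -0.01] -0.05
93 [ 0.01  0.02 -0.01] -0.02
90 [-0.01 -0.   -0.01] 0.0
87 [-0.02 -0.03 -0.01] 0.03
84 [-0.03 -0.06 -0.01] 0.06
81 [-0.03 -0.09 -0.01] 0.08
78 [-0.04 -0.12 -0.01] 0.11
```

View pics/c3.png

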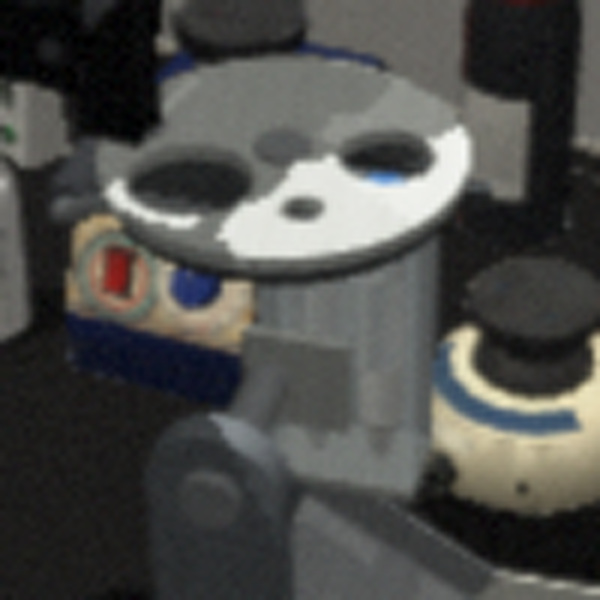

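Run:
```python
from h import *
c=back("scene",(235+283/6-.4,135+147/6-.4),.295)[:2];print(c)
for cc in(c,np.array([.5367,.1455])):
  for n,u,v,o in(("large",190,182,144),("small",303,208,72),("med",387,157,0)):
    d=back("scene",(235+u/6-.4,135+v/6-.4),.292)[:2]-cc;print(n,np.hypot(*d).round(4),np.degrees(np.arctan2(d[1],d[0])).round(1))
```

```text
[0.53663761 0.14568846]
large 0.0352 142.9
small 0.0334 -143.0
med 0.0354 -68.5
large 0.0354 142.7
small 0.0333 -143.3
med 0.0352 -68.5
```

In the crop, medium is at (387, 157), small at (303, 208) and large at (190, 182). The medium hole is at about -71° and needs -80.4°, so I push about 9° more, back off and check from above.

```bash
python3 -m pendant '[[[-0.02,-0.03,0,0.03],[-0.03,-0.06,0,0.06],[-0.03,-0.09,0,0.08],[-0.03,-0.09,0,0.08],[-0.03,-0.09,0,0.08]]]'
python3 -m pendant '[[[0,0.2,0,0],[0,0.4,0,0],[0,0.4,-0.3,0],[-0.4,0.5,-0.7,0],[-0.8,0.8,-0.7,0],[-1,1,-0.7,0],[-1,1,-0.7,0]]]'
python3 - <<'E'
from h import *
import cv2
a=optics.capture("top")[140:250,235:345];b=optics.capture("scene")[135:235,235:335]
f=lambda i:cv2.resize(i,(400,400),interpolation=cv2.INTER_CUBIC)
cv2.imwrite("pics/c4.png",cv2.hconcat([f(a),f(b)])[:,:,::-1])
E
```

```text
time_s: 4.4
tcp_pos: [0.524, 0.2007, 0.3019]
ee_rot: [[-0.153, -0.988, 0.001], [-0.988, 0.153, 0.0], [-0.0, -0.001, -1.0]]
wrist_force: [-0.0, 1.1, 0.6]
gripper_width: 0.006
gripper_force: 0.0
time_s: 5.1
tcp_pos: [0.4391, 0.3177, 0.3718]
ee_rot: [[-0.149, -0.989, 0.0], [-0.989, 0.149, 0.001], [-0.001, -0.0, -1.0]]
wrist_force: [0.4, -0.3, -1.1]
gripper_width: 0.005
gripper_force: 0.0
```

View pics/c4.png

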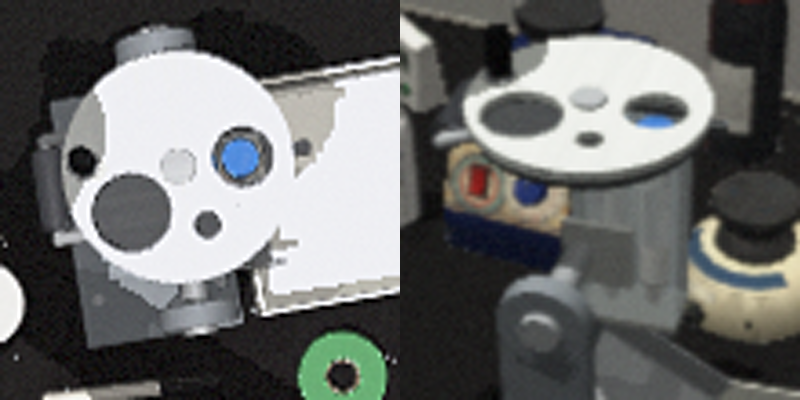

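Now in the top crop: medium (242, 156), small (207, 225), large (131, 213), post (82, 161), with the cap visible through the medium hole. I'll compute the dial angle, then the push pose behind the bar.

Run:
```python
from h import *
s=110/400
b=lambda u,v,z:back("top",(235+u*s-.4,140+v*s-.4),z)
c=b(179,167,.295)[:2]
for n,u,v,z,o in(("med",242,156,.292,0),("small",207,225,.292,72),("large",131,213,.292,144),("post",82,161,.322,-170),("mark",302,147,.29,0),("bar",47,192,.272,-180)):
    d=b(u,v,z)[:2]-c;x=np.degrees(np.arctan2(d[1],d[0]))+o;print(n,np.hypot(*d).round(4),round((x+180)%360-180,1))
st=sense();R=np.array(st["ee_rot"]);p=np.array(st["tcp_pos"])
c=np.array([.5378,.147]);a=np.radians(9.6);ey=np.array([-np.sin(a),np.cos(a)])
az0=np.degrees(np.arctan2(R[1,0],R[0,0]))
for d in(.125,.095,.09,.05,.04):
    q=np.r_[c+d*ey,.258];print(d,q,(R.T@(q-p)*10).round(2),az0)
```

```text
med 0.0352 -79.5
small 0.0351 -82.0
large 0.0363 -82.4
post 0.0514 -80.2
mark 0.0688 -80.2
bar 0.0752 -81.1
0.125 [0.51695391 0.2702495  0.258     ] [ 0.33 -0.83  1.14] -98.77091708962965
0.095 [0.52195697 0.24066962 0.258     ] [ 0.61 -0.92  1.14] -98.77091708962965
0.09 [0.52279081 0.23573964 0.258     ] [ 0.66 -0.94  1.14] -98.77091708962965
0.05 [0.52946156 0.1962998  0.258     ] [ 1.04 -1.06  1.14] -98.77091708962965
0.04 [0.53112925 0.18643984 0.258     ] [ 1.14 -1.09  1.14] -98.77091708962965
```

Dial error is under 1.5°, so it's good. I'll go behind the bar (d = 0.125) and descend.

```bash
python3 -m pendant '[[[0.1,-0.3,0,-0.05],[0.2,-0.6,0,-0.1],[0.3,-0.83,0,-0.16],[0.3,-0.83,0,-0.16],[0.3,-0.83,0.4,-0.16],[0.3,-0.83,0.8,-0.16],[0.3,-0.83,1,-0.16],[0.3,-0.83,1,-0.16]]]'
python3 - <<'E'
from h import *
st=sense();R=np.array(st["ee_rot"]);p=np.array(st["tcp_pos"])
c=np.array([.5378,.147]);a=np.radians(9.6);ey=np.array([-np.sin(a),np.cos(a)])
az0=np.degrees(np.arctan2(R[1,0],R[0,0]));print(p,az0,st["wrist_force"])
for d in(.125,.095,.09,.05,.04):
    q=np.r_[c+d*ey,.258];print(d,(R.T@(q-p)*10).round(2))
E
```

```text
time_s: 6.0
tcp_pos: [0.5164, 0.2706, 0.2681]
ee_rot: [[0.162, -0.987, -0.006], [-0.987, -0.162, -0.005], [0.004, 0.007, -1.0]]
wrist_force: [-0.5, 0.0, -0.0]
gripper_width: 0.008
gripper_force: 0.0
[0.51643259 0.27061444 0.26808783] -80.69451167191357 [-0.50896195  0.01650293 -0.01776045]
0.125 [ 0.   -0.01  0.1 ]
0.095 [ 0.3  -0.01  0.1 ]
0.09 [ 0.35 -0.01  0.1 ]
0.05 [ 0.75 -0.01  0.1 ]
0.04 [ 0.85 -0.01  0.1 ]
```

```bash
python3 -m pendant '[[[0,0,0.1,0],[0.1,0,0.1,0],[0.2,0,0.1,0],[0.26,0,0.1,0],[0.3,0,0.1,0],[0.33,0,0.1,0],[0.36,0,0.1,0],[0.39,0,0.1,0]]]'
python3 -m pendant '[[[0.03,0,0,0],[0.06,0,-0.01,0],[0.09,0,-0.02,0],[0.12,0,-0.04,0],[0.15,0,-0.06,0],[0.18,0,-0.08,0],[0.21,0,-0.1,0],[0.24,0,-0.12,0]]]'
python3 - <<'E'
from h import *
import cv2
b=optics.capture("scene")[115:265,225:425]
cv2.imwrite("pics/c5.png",cv2.resize(b,(800,600),interpolation=cv2.INTER_CUBIC)[:,:,::-1])
E
```

```text
time_s: 6.8
tcp_pos: [0.5244, 0.2356, 0.2617]
ee_rot: [[0.164, -0.986, 0.001], [-0.986, -0.164, 0.004], [-0.003, -0.001, -1.0]]
wrist_force: [-1.7, 4.8, 0.1]
gripper_width: 0.007
gripper_force: 2.6
time_s: 7.6
tcp_pos: [0.5284, 0.2097, 0.2737]
ee_rot: [[0.163, -0.987, -0.0], [-0.987, -0.163, -0.0], [0.0, 0.0, -1.0]]
wrist_force: [1.2, -0.5, 0.4]
gripper_width: 0.006
gripper_force: 0.0
```

View pics/c5.png

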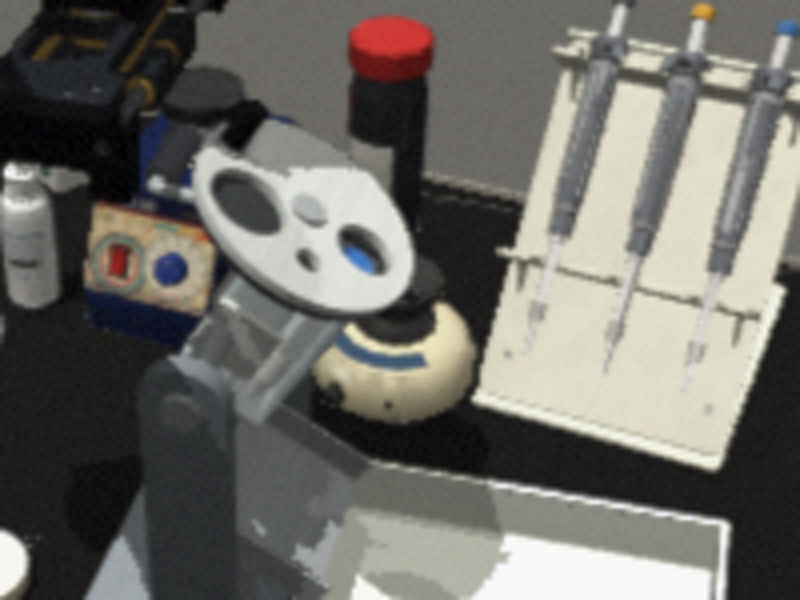

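The drum is already leaning well past 0.35 rad, with the dial centre at (310, 208) in the crop, and it has left the fingers. I'll back off and let it fall.

```bash
python3 -m pendant '[[[-0.2,0,0,0],[-0.4,0,0,0],[-0.6,0,-0.2,0],[-0.8,0,-0.5,0],[-1,0,-0.8,0],[-1,0,-1,0],[-1,0,-1,0],[-1,0,-1,0]]]'
for i in 1 2 3 4; do python3 -m pendant '[[[0,0,0,0],[0,0,0,0],[0,0,0,0],[0,0,0,0],[0,0,0,0],[0,0,0,0],[0,0,0,0],[0,0,0,0]]]' | head -1; done
python3 - <<'E'
from h import *
import cv2
b=optics.capture("scene")[140:330,200:430];a=optics.capture("top")[130:270,200:410]
cv2.imwrite("pics/c6.png",cv2.hconcat([cv2.resize(b,(400,400),interpolation=3),cv2.resize(a,(400,400),interpolation=3)])[:,:,::-1])
E
```

```text
time_s: 8.45
tcp_pos: [0.5118, 0.3089, 0.3732]
ee_rot: [[0.163, -0.987, -0.001], [-0.987, -0.163, 0.0], [-0.0, 0.0, -1.0]]
wrist_force: [0.4, 0.1, -1.4]
gripper_width: 0.004
gripper_force: 0.0
time_s: 9.25
time_s: 10.05
time_s: 10.85
time_s: 11.65
```

View pics/c6.png

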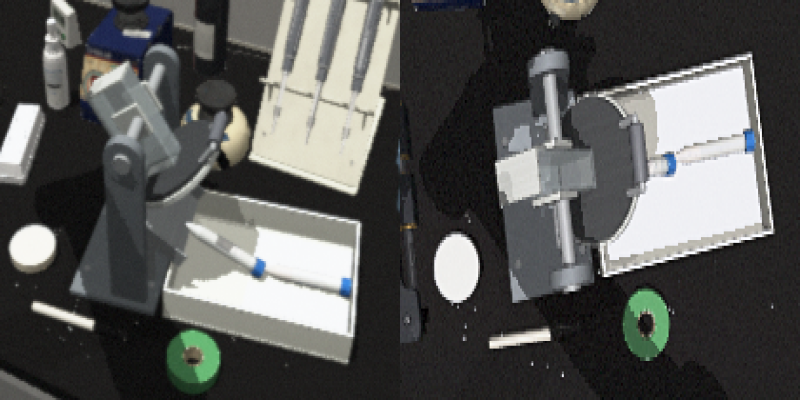

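The drum is fully over. Tube A is lying at the far wall with its cap at (346, 287). Tube B's cap is in the tray at (258, 268), but its tail at (188, 228) seems to be raised on the chute or wall. I'll look closer.

Run:
```python
from h import *
import cv2
b=optics.capture("scene")[220:320,280:413]
cv2.imwrite("pics/c7.png",cv2.resize(b,(800,600),interpolation=cv2.INTER_CUBIC)[:,:,::-1])
```

```text
(no output)
```

View pics/c7.png

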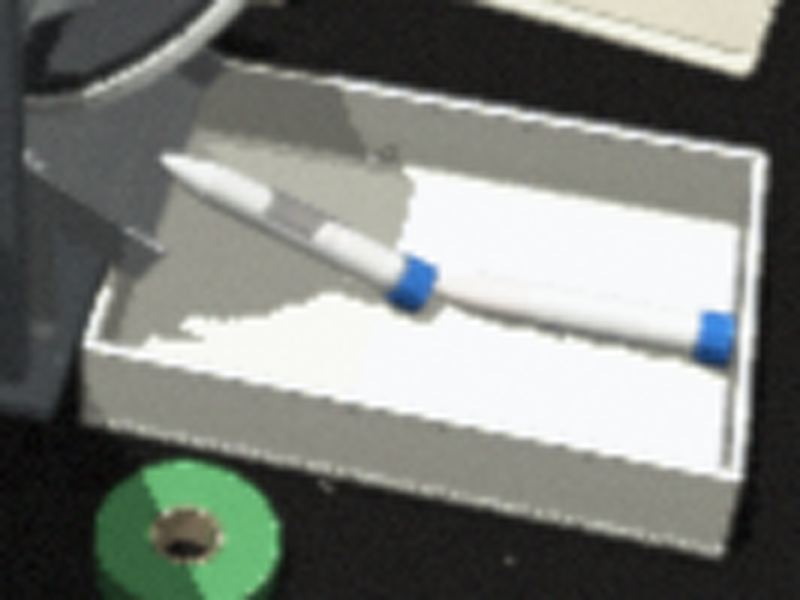

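Run:
```python
from h import *
px=lambda u,v:(280+u/6.015-.4,220+v/6-.4)
A=back("scene",px(728,338),.016);At=back("scene",px(440,287),.014)
B=back("scene",px(432,285),.018)
print("A cap",A,"A tail",At,np.linalg.norm(A-At));print("B cap end",B)
for z in np.arange(.015,.1,.01):
    t=back("scene",px(163,160),z);print(z.round(3),t.round(4),np.linalg.norm(t-B).round(4))
print("tray corners",[back("scene",px(*q),.045).round(4) for q in((85,345),(740,478),(765,152),(215,58))])
a=lambda u,v:(200+u*210/400-.4,130+v*140/400-.4)
print([back("top",a(*q),.045).round(4) for q in((205,276),(373,232),(350,55))])
print("top caps",[back("top",a(*q),.016).round(4) for q in((355,140),(276,163),(268,163))])
s=sense();print(s["time_s"],s["tcp_pos"],s["joints"])
```

```text
A cap [ 0.58907922 -0.13040515  0.016     ] A tail [ 0.56975727 -0.02107043  0.014     ] 0.11104692483068149
B cap end [ 0.56580259 -0.01869096  0.018     ]
0.015 [0.5889 0.1064 0.015 ] 0.1273
0.025 [0.5795 0.1026 0.025 ] 0.1223
0.035 [0.5701 0.0989 0.035 ] 0.1189
0.045 [0.5607 0.0951 0.045 ] 0.1171
0.055 [0.5513 0.0913 0.055 ] 0.117
0.065 [0.5419 0.0876 0.065 ] 0.1186
0.075 [0.5325 0.0838 0.075 ] 0.1219
0.085 [0.5231 0.08   0.085 ] 0.1267
0.095 [0.5137 0.0763 0.095 ] 0.1329
tray corners [array([0.4583, 0.0832, 0.045 ]), array([ 0.4992, -0.1508,  0.045 ]), array([ 0.6658, -0.1225,  0.045 ]), array([0.6261, 0.0991, 0.045 ])]
[array([0.4581, 0.0839, 0.045 ]), array([ 0.499 , -0.1485,  0.045 ]), array([ 0.6638, -0.1189,  0.045 ])]
top caps [array([ 0.588 , -0.1328,  0.016 ]), array([ 0.5659, -0.0199,  0.016 ]), array([ 0.5659, -0.0085,  0.016 ])]
11.8 [0.51203872 0.30892182 0.37353032] [ 4.66030355e+01  1.59416931e+01  1.27088309e+01  1.60537283e-03
 -8.67712767e+01 -3.72094436e+01]
```

Tube B is end to end with A, tail propped about 50 mm high on the chute lip, so it isn't truly lying in the tray. To mend that, I'll grip its cap from above (well clear of the drum), lift it slightly, then move it sideways past A and away from the chute.

```bash
for i in 1 2 3; do :; done
python3 -m pendant '[[[0.4,0,0,0],[0.8,0,0,0],[1,0,0,0],[1,0,0,0]]]' 0.45 | head -2
python3 -m pendant '[[[0.4,0,0,0],[0.8,0,0,0],[1,0,0,0],[1,0,0,0]]]' | head -2
python3 -m pendant '[[[0.4,0,0,0],[0.8,0,0,0],[1,0,0,0],[1,0,0,0]]]' | head -2
python3 -m pendant '[[[0.25,0,0.2,0],[0.25,0,0.6,0],[0.25,0,1,0],[0.25,0,1,0]]]' | head -2
python3 -m pendant '[[[0,0,0.4,0],[0,0,0.8,0],[0,0,1,0],[0,0,1,0],[0,0,1,0]]]'
python3 - <<'E'
from h import *
st=sense();R=np.array(st["ee_rot"]);p=np.array(st["tcp_pos"])
print(p,(R.T@(np.array([.5655,-.012,.012])-p)*10).round(2),st["joints"])
E
```

```text
time_s: 12.2
tcp_pos: [0.5286, 0.2081, 0.3743]
time_s: 12.6
tcp_pos: [0.545, 0.1103, 0.3737]
time_s: 13.0
tcp_pos: [0.5614, 0.0123, 0.3733]
time_s: 13.4
tcp_pos: [0.5616, -0.0103, 0.2674]
time_s: 13.9
tcp_pos: [0.567, -0.0107, 0.1758]
ee_rot: [[0.165, -0.986, 0.004], [-0.986, -0.165, -0.0], [0.001, -0.004, -1.0]]
wrist_force: [0.6, -0.4, 0.5]
gripper_width: 0.551
gripper_force: 0.0
[ 0.56697797 -0.0106783   0.17582636] [0.01 0.02 1.64] [ 15.32626308  18.52070114 -11.98955481   0.0781838  -59.29435057
  -5.86123146]
```

```bash
python3 -m pendant '[[[0.01,0.02,0.3,0],[0.01,0.02,0.6,0],[0.01,0.02,0.9,0],[0.01,0.02,1,0],[0.01,0.02,1,0]]]' | head -2
python3 -m pendant '[[[0,0,0.2,0],[0,0,0.4,0],[0,0,0.55,0],[0,0,0.63,0],[0,0,0.63,0]]]'
python3 -m pendant '[[[0,0,0,0],[0,0,0,0],[0,0,0,0],[0,0,0,0],[0,0,0,0],[0,0,0,0],[0,0,0,0]]]' 1
```

```text
time_s: 14.4
tcp_pos: [0.5641, -0.0127, 0.0742]
time_s: 14.9
tcp_pos: [0.5643, -0.0128, 0.0114]
ee_rot: [[0.164, -0.987, 0.001], [-0.987, -0.164, 0.0], [0.0, -0.001, -1.0]]
wrist_force: [-0.3, 0.2, 0.5]
gripper_width: 0.553
gripper_force: 0.0
time_s: 15.6
tcp_pos: [0.5636, -0.013, 0.0108]
ee_rot: [[0.163, -0.987, 0.001], [-0.987, -0.163, 0.0], [0.0, -0.001, -1.0]]
wrist_force: [0.2, -0.0, 1.7]
gripper_width: 0.239
gripper_force: 30.0
```

The cap is gripped (20.8 mm).

```bash
python3 -m pendant '[[[0,0,-0.06,0],[0,0,-0.12,0],[0,0.1,-0.12,0],[0,0.2,-0.12,0],[0,0.3,-0.12,0],[0,0.4,-0.12,0],[0,0.4,-0.12,0]]]'
python3 -m pendant '[[[0.1,0,0,0],[0.2,0,0,0],[0.3,0,0,0],[0.4,0,0,0],[0.5,0,0,0],[0.6,0,0,0],[0.6,0,0.08,0],[0.6,0,0.1,0]]]'
python3 - <<'E'
from h import *
import cv2
b=optics.capture("scene")[200:320,260:420]
cv2.imwrite("pics/c8.png",cv2.resize(b,(800,600),interpolation=cv2.INTER_CUBIC)[:,:,::-1])
E
```

```text
time_s: 16.3
tcp_pos: [0.5217, -0.02, 0.0225]
ee_rot: [[0.163, -0.987, -0.002], [-0.987, -0.163, -0.0], [-0.0, 0.002, -1.0]]
wrist_force: [0.4, 0.7, 0.2]
gripper_width: 0.239
gripper_force: 30.0
time_s: 17.1
tcp_pos: [0.5328, -0.0791, 0.0115]
ee_rot: [[0.162, -0.987, -0.002], [-0.987, -0.162, 0.0], [-0.0, 0.002, -1.0]]
wrist_force: [0.0, 0.2, -0.7]
gripper_width: 0.24
gripper_force: 30.0
```

View pics/c8.png

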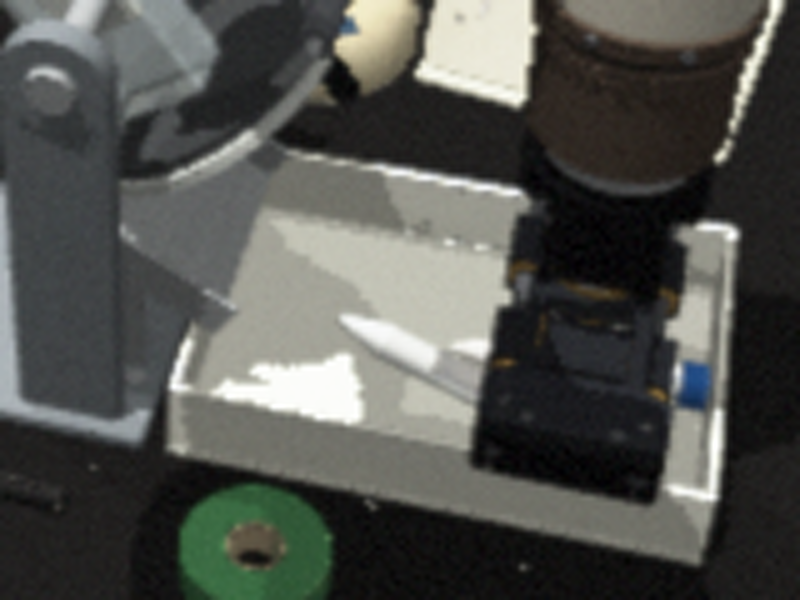

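Tube B (tail at (340, 318)) is clear of the chute, and A is still at the far wall. Release and rise.

```bash
python3 -m pendant '[[[0,0,0,0],[0,0,0,0],[0,0,0,0],[0,0,0,0],[0,0,0,0]]]' 0.64 | tail -2
python3 -m pendant '[[[0,0,-0.1,0],[0,0,-0.3,0],[0,0,-0.6,0],[0,0,-1,0],[0,0,-1,0]]]' | head -2
python3 -m pendant '[[[0,0,-0.4,0],[0,0,-0.8,0],[0,0,-1,0],[0,0,-1,0]]]' | head -2
python3 -m pendant '[[[0.5,0,-0.3,0],[1,0,-0.5,0],[1,0,-0.5,0],[1,0,-0.5,0]]]' | head -2
python3 -m pendant '[[[0.5,0,0,0],[1,0,0,0],[1,0,0,0],[1,0,0,0],[1,0,0,0]]]' | head -2
python3 - <<'E'
from h import *
import cv2
b=optics.capture("scene")[140:330,200:430];a=optics.capture("top")[130:270,200:410]
cv2.imwrite("pics/c9.png",cv2.hconcat([cv2.resize(b,(400,400),interpolation=3),cv2.resize(a,(400,400),interpolation=3)])[:,:,::-1])
E
```

```text
gripper_width: 0.357
gripper_force: 0.0
time_s: 18.15
tcp_pos: [0.5378, -0.0786, 0.119]
time_s: 18.55
tcp_pos: [0.5355, -0.0787, 0.2167]
time_s: 18.95
tcp_pos: [0.5497, -0.1787, 0.2619]
time_s: 19.45
tcp_pos: [0.5658, -0.2746, 0.2615]
```

View pics/c9.png

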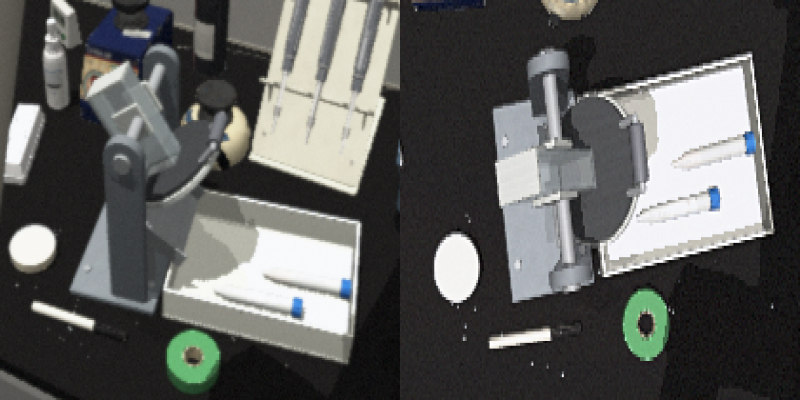

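Both tubes lie flat in the tray (caps at (346, 287) and (297, 307) in the left crop). The drum is fully over, and the tray, dish, marker and tape have not moved.

```bash
python3 -c "
from station import r
print(r.finish_job())"
```

```text
the job is handed in; nothing more can be done
None
```

The job is handed in: the dial was set on the middle hole (within about 1.5° before tipping), the drum is tipped fully over, and both tubes lie flat in the tray. Tube B had caught on the chute lip, so I gripped its cap and moved it clear; the tray, dish, marker and tape did not visibly move.

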